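# Load the culture dish into the plate imager

### The job

Set the culture dish flat into the round nest on the imager's carriage, which stands pulled out in front of the hood, and let go of it. Then push the carriage straight along its rail until it is fully home against the stop inside the hood: the blue pad marks the middle of its rear wall, and pushed off-centre it skews and jams. Do not force it, and leave the dish lying in its nest and the other things on the bench undisturbed.

Things in the scene. Friction and masses are not known exactly. Their poses are not given: they have to be found in the camera images.
- dish_centre (a point): Closed round culture dish, loose, 59 mm across and 30 mm tall, about 30 g, pinkish with a clear lid, standing flat on the bench; the point is its centre, 15 mm above its underside.
- nest (a point): Centre of the floor of the round nest on the carriage's deck, where the dish's underside shall stand, 34 mm above the bench. A blue ring, 68 mm inside, 76 mm outside and 6 mm high, surrounds it. Axes as the carriage.
- push_pad (a point): Centre of the rear face of the blue push pad (16 mm wide, 24 mm high, 4 mm proud) at the middle of the carriage's rear wall, 50 mm above the bench and 70 mm behind the nest's centre. x points along the rail towards the hood, so the face looks to -x. The rear wall is slippery, 124 mm wide and its top is 66 mm above the bench.
- home (a point): Where the centre of the push pad's rear face lies when the carriage stands fully home against the stop; fixed on the imager, 50 mm above the bench, 4 mm in front of the hood's front face. x points along the rail into the hood, y to the left, z up.
- imager: White plate imager, fixed; origin on the bench under the middle of the hood's mouth, x along the rail into the hood. Grey bed 190 mm wide, top 12 mm high, from 225 mm before the mouth; rail 26 mm wide and two toothed racks at the sides, tops 22 mm high. Hood 190 wide, 200 deep, 172 mm tall, front upright; mouth 90 mm high: a gripper pushing the carriage home must lean back from the hood.
- carriage: Loose aluminium carriage, deck 120 mm long, 124 wide, about 0.45 kg; origin on the bed under its middle, x along the rail to the hood, z up. Its short shoes ride the rail with 1.8 mm play. Pushed at the middle, straight along the rail, 1 to 5 N move it; pushed beside the pad (30 to 40 mm off-centre) it skews and, past about 5 degrees, its corners catch in the racks and it jams.
- beaker: Bystander: small plastic beaker, 58 mm across, 62 mm tall, loose, origin under its centre.
- roll: Bystander: roll of yellow labels, 59 mm across, 34 mm tall, loose, origin under its centre.
- timer: Bystander: white digital timer, 66 x 62 x 20 mm, loose, origin under its centre.

How it is judged:
On the way, in this order (a step that is already met when the one before it is completed fails the run):
1. the dish stands released in the nest while the carriage is still pulled out (horizontal distance between dish_centre and nest below 0.008 m and z of dish_centre in the frame of nest below 0.018 m and contact force between the fingers and dish below 0.1 N and x of push_pad in the frame of home below -0.08 m), for 0.2 s.
2. the carriage is home (x of push_pad in the frame of home above -0.005 m), for 0.2 s.
At the end, for the whole second after the job is handed in: The carriage stands on its rail within 5 mm of fully home, level and at rest, and the dish stands upright and flat in its nest, its centre within 8 mm of the nest's (x of push_pad in the frame of home above -0.005 m and z of carriage in the frame of imager below 0.015 m and angle between carriage's own z axis and vertical below 0.05 rad and horizontal distance between dish_centre and nest below 0.008 m and z of dish_centre in the frame of nest below 0.018 m and angle between dish_centre's own z axis and vertical below 0.1 rad and linear speed of carriage below 0.01 m/s); the robot touches nothing.
It fails at once if the carriage is forced: more than 60 N between it and the imager (contact force between carriage and imager above 60 N).
It fails at once if the dish is tipped over (angle between dish_centre's own z axis and vertical above 0.7 rad).
It fails at once if a bystander is moved by more than 30 mm (distance of any of beaker, roll, timer from where it was at the start of the episode above 0.03 m).
It also fails if it takes over 61 s, if anything falls off the work surface, if the arm or the gripper's body presses on something with over 40 N, if the wrist force passes 120 N, or if a joint passes its speed limit or range.

### The arm

A 6-joint arm with a two-finger parallel gripper is mounted at the origin on a cart in front of the work surface, level with it; the furniture and walls round the work are solid. World frame = base frame: x ahead of the robot, y to its left, z up, the work surface at z = 0. Lengths are in m, angles in rad, forces in N, time in s.
With the tool pointing down it reaches from about 0.425 to 0.95 m from the base axis. Payload 3.5 kg.
Tool frame: the origin (TCP) lies at the very end of the fingers, on their centre line; the grasp point (between the pads) lies 19 mm behind it; z points along the fingers, y is the direction in which the jaws open and shut (so a half turn about z gives the same grasp; the last joint's range is limited). The gripper opens to 85 mm and grips with 20 to 120 N. Pads are 22 mm wide; open, the fingers measure 114 mm over their backs; the gripper's body (76 mm by 85 mm) begins 54 mm behind the grasp point. The pads swing forward as they close: fully open they stand 13 mm farther back than shut.
Start: joints at [-1.475, 0.286, 1.577, -0, 1.279, -0.15], TCP at [0.164, -0.655, 0.231] pointing down, gripper open.
Joint ranges: [-2.77, 2.77], [-0.9, 2.22], [0.21, 2.48], [-1.53, 4.67], [0.24, 2.81], [-2.84, 2.84]. Speed limits (rad/s): [2.79, 2.79, 3.14, 3.14, 3.14, 3.14].

### API

Orientations are given as a unit quaternion [x, y, z, w].
In Python, from plant import ctrl, imaging gives the robot as it stands.
- The arm moves only by the shell command python3 -m creep 'ROWS' [OPENING] [FORCE]. ROWS is JSON, one flat list of numbers, 4 for each row, row after row: the shift along the tool's x, y, z in units of 25 mm (1.0 is 25 mm), then the turn about the tool's z in units of 5 degrees (1.0 is 5 degrees). A call has 1 to 20 rows; each row is the pose to reach, as a shift and turn from the pose commanded when the call began, along the tool's axes at that moment; what a row does not reach only later rows make up. A row lasts 1/12 s, in which the tool goes at most 41.7 mm and 7.16 degrees, less where a joint would pass 70% of its speed; a pose out of reach is approached as far as the arm can. A call with a gripper value outside its range is refused whole. OPENING is the closure in counts, from 0 (fully open) to 255 (shut), set as the call begins (- or left out, the last holds). The fingers move at their own pace and stop on an object; FORCE is the grip in N (left out, the last holds). Time passes only in rows, so rows that repeat a pose let the fingers close. It gives the time, the measured TCP pose, the force and the opening at its end, in the units of the state.
- ctrl.get_state(): the state, without advancing time (a new reading comes with each control period).
- imaging.read_camera(name): name is "scene" or "top" or "wrist"; returns the picture (384x512x3 uint8, red, green, blue); there is no depth.
- imaging.camera_info(name): a dict with "intrinsics" (3x3 intrinsics, pixels), "distortion" ([k1, k2, p1, p2, k3] as OpenCV has them; the pictures are not rectified), "origin" and "attitude" of the camera in the world. Camera axes: x right, y down, z forward; pixel columns grow to the right and rows downward; lengths in m; the calibration is good to about 2 mm. A picture is of the moment at which its call begins: read the wrist's pose just before it. camera_info takes no time and is no camera call; for the wrist camera it gives the pose at the moment of the call.
- ctrl.sign_off(): hands the job in, once; it reports no verdict.
Trained networks look in the newest picture that a camera, given by its name, has taken for a name from the list of things; names that differ only in an ending like _2 or _b are one class to them, and where a whole thing is asked for, a point or a joint stands for the part that bears it (a point fixed in the world has none). Each returns a list of dicts, best first, with "p" (0 to 1); they miss things now and then, are a little off and sometimes report something else, mostly with a low value. They report only what shows in the picture. A call takes as long as a camera call.
- imaging.silhouettes(camera, name): "mask" (384x512 bool, what is visible of it) and "uv" ([column, row] in pixels, amid what is visible of it).
The state is a dict: "time": time; "qpos": joint angles; "dq": joint speeds; "joint_efforts": joint torques, N m; "eef_pos": TCP position; "tcp_rot": TCP orientation; "contact_force": force on the tool from outside, world axes, zero at the start; "wrist_torque": the same for the moment, N m; "opening": opening from 0.0 (shut) to 1.0 (fully open).
Only numpy, scipy, OpenCV 4.12 (cv2) and the standard library are available. Lean on these libraries where they do the work, as an engineer would, in place of code of your own. Each camera call takes 0.05 s, during which the arm holds its last target.

## Working session

There is one attempt and no reset: what is moved stays moved. The work goes in short steps, Python scripts to look and compute and a shell command to move; the robot and the scene stay as the last step left them, time stands still between calls to the robot, and variables do not carry over. Pictures are saved under pics/ and viewed, and the job is handed in when it is done.

```bash
ls; mkdir -p pics; cat > look.py <<'E'
import cv2,sys
from plant import ctrl,imaging
def shot(cam,tag):
    im=imaging.read_camera(cam); cv2.imwrite(f'pics/{tag}.png',im[:,:,::-1]); return im
E
python3 - <<'E'
from look import *
import numpy as np
s=ctrl.get_state()
for k,v in s.items(): print(k,np.round(v,4))
for c in ['scene','top','wrist']:
    i=imaging.camera_info(c); print(c,{k:np.round(v,4).tolist() for k,v in i.items()})
    shot(c,c+'0')
E
```

```text
pics
time 0.0
qpos [-1.475   0.2872  1.5782 -0.      1.2786 -0.15  ]
dq [ 0.0004 -0.0012  0.0005  0.0003  0.0014 -0.0003]
joint_efforts [ 1.20000e-03 -4.05983e+01 -2.92627e+01 -1.00000e-04  5.90000e-03
 -0.00000e+00]
eef_pos [ 0.1642 -0.654   0.2299]
tcp_rot [ 0.9925  0.1226  0.     -0.0012]
contact_force [ 0.0311 -0.1279  0.622 ]
wrist_torque [0.0314 0.0138 0.018 ]
opening 1.0009
scene {'intrinsics': [[414.7584, 0.0, 258.8998], [0.0, 414.7584, 191.5417], [0.0, 0.0, 1.0]], 'distortion': [-0.1218, 0.0, 0.0, 0.0, 0.0], 'origin': [0.0079, 0.5642, 0.757], 'attitude': [-0.2548, 0.8619, -0.4198, 0.1264]}
top {'intrinsics': [[366.8528, 0.0, 246.2502], [0.0, 366.8528, 193.2865], [0.0, 0.0, 1.0]], 'distortion': [-0.0523, 0.0, 0.0, 0.0, 0.0], 'origin': [0.3873, -0.1668, 1.051], 'attitude': [0.7156, -0.6966, 0.0427, -0.0284]}
wrist {'intrinsics': [[303.6183, 0.0, 253.0313], [0.0, 303.6183, 187.2317], [0.0, 0.0, 1.0]], 'distortion': [-0.0204, 0.0, 0.0, 0.0, 0.0], 'origin': [0.2301, -0.6366, 0.373], 'attitude': [0.7808, -0.609, -0.0863, 0.1095]}
```

View pics/scene0.png

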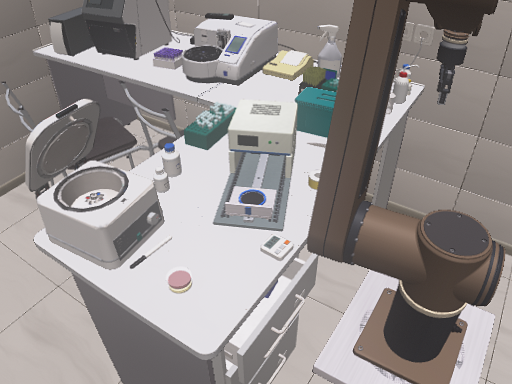

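View pics/top0.png

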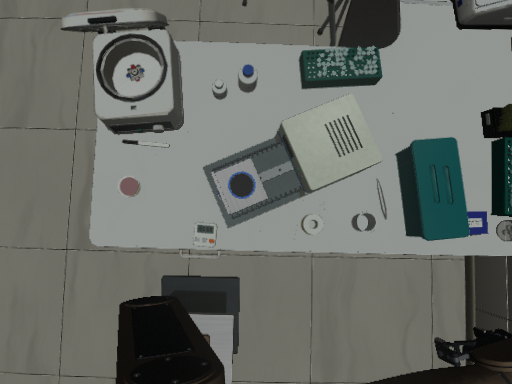

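View pics/wrist0.png

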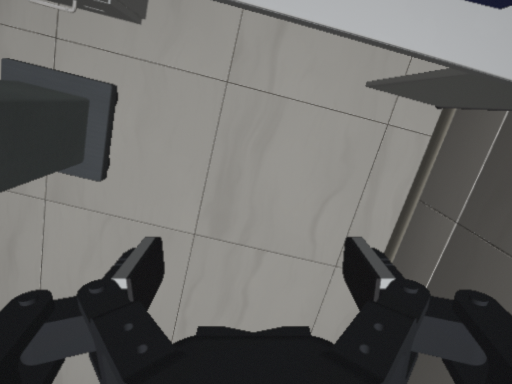

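The scene view shows the dish at about (179,281) and the carriage nest at (252,200). In the top view the dish is at (130,186), the nest at (242,185), the hood to the right of it, and the timer, roll and beaker below. Next I'll run the networks and triangulate.

```bash
cat >> look.py <<'E'
import numpy as np
from scipy.spatial.transform import Rotation as R
def ray(info,uv):
    K=np.array(info['intrinsics']);d=np.array(info['distortion'])
    p=cv2.undistortPoints(np.array([[uv]],float),K,d)[0,0]
    v=R.from_quat(info['attitude']).as_matrix()@np.array([p[0],p[1],1.])
    return np.array(info['origin']),v/np.linalg.norm(v)
def onz(info,uv,z):
    o,v=ray(info,uv); return o+v*(z-o[2])/v[2]
def tri(rs):
    A=np.zeros((3,3));b=np.zeros(3)
    for o,v in rs:
        P=np.eye(3)-np.outer(v,v);A+=P;b+=P@o
    x=np.linalg.solve(A,b)
    return x,[np.linalg.norm((np.eye(3)-np.outer(v,v))@(x-o)) for o,v in rs]
def proj(info,X):
    Rm=R.from_quat(info['attitude']).as_matrix().T
    r,_=cv2.Rodrigues(Rm);t=-Rm@np.array(info['origin'])
    return cv2.projectPoints(np.atleast_2d(np.array(X,float)),r,t,np.array(info['intrinsics']),np.array(info['distortion']))[0][:,0]
E
python3 - <<'E'
from look import *
res={}
for c in ['top','scene']:
    im=shot(c,c+'1'); info=imaging.camera_info(c)
    ov=cv2.resize(im[:,:,::-1],None,fx=1,fy=1).copy()
    for n in ['dish_centre','nest','push_pad','imager','beaker','roll','timer']:
        try: r=imaging.silhouettes(c,n)
        except Exception as e: print(c,n,e); continue
        for k in r[:2]: print(c,n,round(k['p'],2),np.round(k['uv'],1),k['mask'].sum(),onz(info,k['uv'],.015).round(3))
        if r: res[c,n]=r[0]; np.save(f'm_{c}_{n}.npy',r[0]['mask']); cs,_=cv2.findContours(r[0]['mask'].astype('uint8'),0,1); cv2.drawContours(ov,cs,-1,(0,255,0),1)
    cv2.imwrite(f'pics/ov_{c}.png',ov)
it,isc=imaging.camera_info('top'),imaging.camera_info('scene')
for n in ['dish_centre','nest','push_pad']:
    if ('top',n) in res and ('scene',n) in res: print(n,tri([ray(it,res['top',n]['uv']),ray(isc,res['scene',n]['uv'])]))
print(ctrl.get_state()['time'])
E
```

```text
top dish_centre 0.92 [126.7 186.8] 347 [0.501 0.154 0.015]
top nest 0.89 [241.4 184.1] 1877 [ 0.518 -0.172  0.015]
top push_pad 0.74 [238.8 187.6] 1907 [ 0.508 -0.165  0.015]
top imager 0.85 [307.4 156.7] 10270 [ 0.603 -0.36   0.015]
top beaker 0.92 [364.1 222.4] 381 [ 0.418 -0.525  0.015]
top roll 0.55 [313.5 223.5] 364 [ 0.411 -0.379  0.015]
top timer 0.58 [203.2 234.5] 512 [ 0.373 -0.069  0.015]
scene dish_centre 0.94 [179.1 278.3] 595 [0.506 0.143 0.015]
scene nest 0.95 [248.5 203.2] 1381 [ 0.524 -0.17   0.015]
scene push_pad 0.83 [249.3 199.7] 1361 [ 0.531 -0.184  0.015]
scene push_pad 0.17 [180.8 279.4] 576 [0.5   0.143 0.015]
scene imager 0.6 [260.2 151.7] 6947 [ 0.642 -0.413  0.015]
scene roll 0.64 [315.2 178. ] 171 [ 0.421 -0.379  0.015]
scene timer 0.93 [274.2 247.6] 588 [ 0.373 -0.062  0.015]
dish_centre (array([0.49910824, 0.14947684, 0.02633004]), [np.float64(0.0009474517472420241), np.float64(0.0009474517472420717)])
nest (array([ 0.52050526, -0.17042788,  0.01582642]), [np.float64(0.002985437572245433), np.float64(0.0029854375722451324)])
push_pad (array([ 0.50938622, -0.16233836,  0.03863943]), [np.float64(0.005010211984773195), np.float64(0.005010211984773254)])
0.95
```

```bash
python3 - <<'E'
import cv2
t=cv2.imread('pics/top1.png'); s=cv2.imread('pics/scene1.png')
cv2.imwrite('pics/zt.png',cv2.resize(t[90:230,190:390],None,fx=4,fy=4,interpolation=2))
cv2.imwrite('pics/zs.png',cv2.resize(s[90:230,205:325],None,fx=4.2,fy=4.2,interpolation=2))
cv2.imwrite('pics/zg.png',cv2.resize(s[0:110,400:512],None,fx=5,fy=5,interpolation=2))
E
```

```text
(no output)
```

View pics/zt.png

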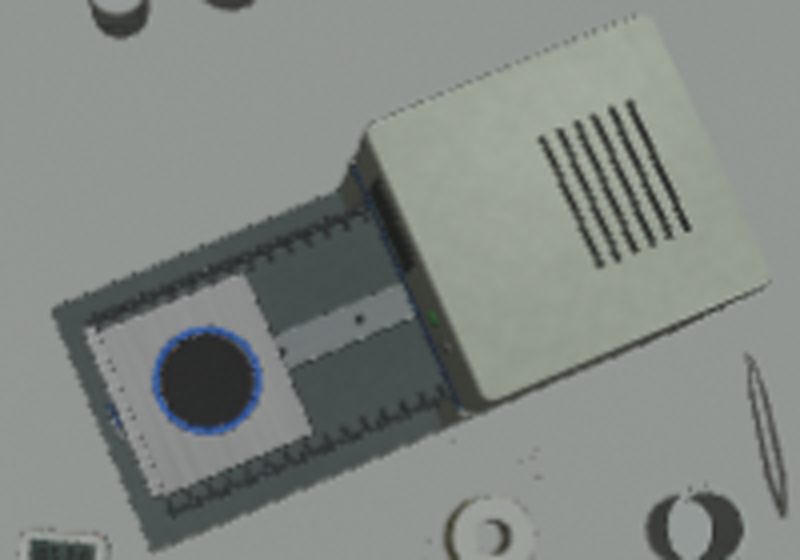

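View pics/zs.png

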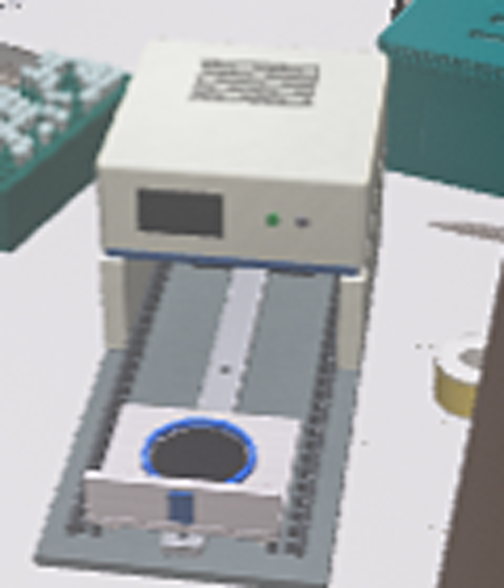

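View pics/zg.png

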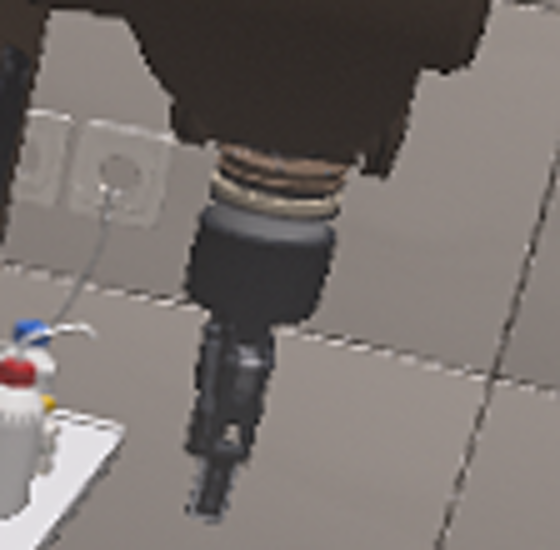

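```bash
cat > fit.py <<'E'
from look import *
from scipy.optimize import least_squares
it,isc=imaging.camera_info('top'),imaging.camera_info('scene')
T=lambda u,v:(190+u/4-.375,90+v/4-.375)
S=lambda u,v:(205+u/4.2-.38,90+v/4.2-.38)
bed=[[-.225,.095,.012],[-.225,-.095,.012]]
top=[[0,.095,.172],[0,-.095,.172],[.2,.095,.172],[.2,-.095,.172]]
P=np.array(bed+top)
obs_t=np.array([T(55,312),T(151,551),T(368,122),T(487,405),T(652,12),T(772,283)])
obs_s=np.array([S(37,560),S(328,588),S(98,172),S(374,190)])
def world(p,X):
    c,s=np.cos(p[2]),np.sin(p[2]);X=np.atleast_2d(X)
    return np.c_[p[0]+c*X[:,0]-s*X[:,1],p[1]+s*X[:,0]+c*X[:,1],X[:,2]]
def f(p):
    W=world(p,P)
    return np.r_[(proj(it,W)-obs_t).ravel(),(proj(isc,W[:4])-obs_s).ravel()]
r=least_squares(f,[.57,-.3,-1.2],loss='soft_l1')
E
python3 - <<'E'
from fit import *
print(r.x,np.degrees(r.x[2]));print(f(r.x).reshape(-1,2).round(1))
p=r.x
# nest ring centre in top at z .04 ; scene ring
n=onz(it,T(207,380),.038); n2=onz(isc,S(199,456),.038)
c,s=np.cos(p[2]),np.sin(p[2])
for q in(n,n2):
    d=q[:2]-p[:2]; print('nest',q.round(4),'in imager',(c*d[0]+s*d[1]).round(4),(-s*d[0]+c*d[1]).round(4))
print('pad',onz(isc,S(181,507),.05),'home',world(p,[-.004,0,.05]))
for cam,i in(('top',it),('scene',isc)):
    m=np.load(f'm_{cam}_dish_centre.npy');ys,xs=np.nonzero(m);print(cam,xs.min(),xs.max(),ys.min(),ys.max(),xs.mean(),ys.mean(),onz(i,[(xs.mean()),(ys.mean())],.02))
E
```

```text
[ 0.57037558 -0.30147775 -1.14524941] -65.61795794466711
[[-1.6 -0.5]
 [-0.   1.2]
 [-1.6  1.2]
 [-0.2  1.1]
 [ 0.  -0.5]
 [ 1.9  0.4]
 [-0.9 -1.5]
 [ 0.4 -1. ]
 [-0.8 -2.9]
 [-0.3 -2.4]]
nest [ 0.5136 -0.1718  0.038 ] in imager -0.1416 0.0019
nest [ 0.5119 -0.1705  0.038 ] in imager -0.1434 0.0008
pad [ 0.48479866 -0.11007928  0.05      ] home [[ 0.56872431 -0.29783449  0.05      ]]
top 119 139 176 196 128.8299711815562 186.40345821325647 [0.5018974  0.14602404 0.02      ]
scene 166 192 266 293 178.9966386554622 279.49411764705883 [0.50026204 0.14834036 0.02      ]
```

The fit agrees in both views. The imager's mouth is at (0.570, -0.301) with the rail heading -65.6°, the nest is at about (0.513, -0.171), and the dish is at about (0.501, 0.147). I'll go above the dish first.

```bash
cat > go.py <<'E'
import sys
from look import *
def units(x,y,z,head=None):
    s=ctrl.get_state(); Rm=R.from_quat(s['tcp_rot']).as_matrix()
    d=Rm.T@(np.array([x,y,z])-np.array(s['eef_pos']))/.025
    h=np.degrees(np.arctan2(Rm[1,0],Rm[0,0])); t=0 if head is None else -((head-h+180)%360-180)/5
    print('t',round(s['time'],2),'pos',np.round(s['eef_pos'],4),'head',round(h,2),'tilt',round(np.degrees(np.arccos(-Rm[2,2])),2),'F',np.round(s['contact_force'],1),'op',round(s['opening'],3))
    print('units',d.round(3),'turn',round(t,3),'rows',np.linalg.norm(d)*25/41.7, abs(t)*5/7.16)
if __name__=='__main__': units(*map(float,sys.argv[1:]))
E
python3 go.py .42 -.30 .25 64; python3 go.py .505 .148 .2 114.4
```

```text
t 0.95 pos [ 0.1643 -0.6547  0.2313] head 14.08 tilt 0.0 F [-0.4 -1.3 -0.9] op 1.0
units [ 13.373 -11.273  -0.747] turn -9.983 rows 10.495412711194213 6.971704180920858
t 0.95 pos [ 0.1643 -0.6547  0.2313] head 14.08 tilt 0.0 F [-0.4 -1.3 -0.9] op 1.0
units [ 21.031 -27.827   1.252] turn -20.063 rows 20.925037706988313 14.010810326172251
```

```bash
python3 -m creep '[13.4,-11.3,-0.75,-10,13.4,-11.3,-0.75,-10,13.4,-11.3,-0.75,-10,13.4,-11.3,-0.75,-10,13.4,-11.3,-0.75,-10,13.4,-11.3,-0.75,-10,13.4,-11.3,-0.75,-10,13.4,-11.3,-0.75,-10,13.4,-11.3,-0.75,-10,13.4,-11.3,-0.75,-10,13.4,-11.3,-0.75,-10,13.4,-11.3,-0.75,-10]' 0 30; python3 go.py .505 .148 .2 114.4
```

```text
time: 1.95
eef_pos: [0.4226, -0.2958, 0.2507]
tcp_rot: [0.846, 0.533, 0.001, 0.0]
contact_force: [0.1, -1.1, 0.1]
opening: 0.999
t 1.95 pos [ 0.4226 -0.2958  0.2507] head 64.39 tilt 0.1 F [ 0.1 -1.1  0.1] op 0.999
units [17.43  -4.703  2.04 ] turn -10.002 rows 10.892208737146968 6.984843568069986
```

```bash
python3 -m creep '[17.4,-4.7,2,-10,17.4,-4.7,2,-10,17.4,-4.7,2,-10,17.4,-4.7,2,-10,17.4,-4.7,2,-10,17.4,-4.7,2,-10,17.4,-4.7,2,-10,17.4,-4.7,2,-10,17.4,-4.7,2,-10,17.4,-4.7,2,-10,17.4,-4.7,2,-10,17.4,-4.7,2,-10,17.4,-4.7,2,-10]'; python3 go.py .501 .147 .1 114.4
python3 - <<'E'
from look import *
shot('wrist','w2'); i=imaging.camera_info('wrist')
r=imaging.silhouettes('wrist','dish_centre')
for k in r[:2]:
    m=k['mask'];ys,xs=np.nonzero(m);print(k['p'],k['uv'],xs.min(),xs.max(),ys.min(),ys.max())
    for z in(0,.015,.03): print(z,onz(i,[(xs.min()+xs.max())/2,(ys.min()+ys.max())/2],z),onz(i,k['uv'],z))
print(i['origin'])
E
```

```text
time: 3.03
eef_pos: [0.5049, 0.1444, 0.1996]
tcp_rot: [0.543, 0.84, -0.001, -0.0]
contact_force: [0.1, -0.1, -0.3]
opening: 1.001
t 3.03 pos [0.5049 0.1444 0.1996] head 114.27 tilt 0.06 F [ 0.1 -0.1 -0.3] op 1.001
units [ 0.161 -0.094  3.986] turn -0.027 rows 2.392180811844807 0.018585870199561025
0.6 [253.5, 168.7] 224 280 137 193
0 [0.5025105  0.14131477 0.        ] [0.50587084 0.13804523 0.        ]
0.015 [0.50125972 0.14424213 0.015     ] [0.50447302 0.14111567 0.015     ]
0.03 [0.50000894 0.1471695  0.03      ] [0.50307519 0.14418611 0.03      ]
[0.47392793 0.20821047 0.34277774]
```

View pics/w2.png

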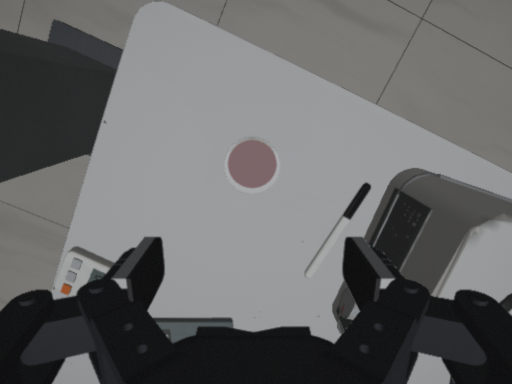

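```bash
python3 -m creep '[0.16,-0.1,4,0,0.16,-0.1,4,0,0.16,-0.1,4,0,0.16,-0.1,4,0]'; 
python3 - <<'E'
from look import *
shot('wrist','w3'); i=imaging.camera_info('wrist')
r=imaging.silhouettes('wrist','dish_centre')
k=r[0];m=k['mask'];ys,xs=np.nonzero(m);print(k['p'],k['uv'],xs.min(),xs.max(),ys.min(),ys.max())
np.save('i3.npy',i,allow_pickle=True)
for z in(0,.015,.03): print(z,onz(i,[(xs.min()+xs.max())/2,(ys.min()+ys.max())/2],z))
E
python3 go.py .5005 .1465 .008 114.4
```

```text
time: 3.47
eef_pos: [0.497, 0.1438, 0.095]
tcp_rot: [0.545, 0.838, -0.003, -0.004]
contact_force: [-0.4, -0.6, -1.0]
opening: 0.997
0.83 [261.4, 200.3] 222 303 156 238
0 [0.50705286 0.14089886 0.        ]
0.015 [0.50469953 0.14515423 0.015     ]
0.03 [0.5023462  0.14940961 0.03      ]
t 3.57 pos [0.5014 0.1446 0.1004] head 113.95 tilt 0.01 F [-0.2  0.4 -0. ] op 1.001
units [ 0.083 -0.     3.697] turn -0.089 rows 2.2170165861718205 0.062385136298199535
```

View pics/w3.png

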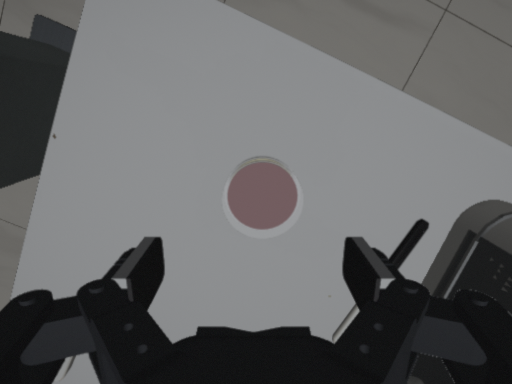

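```bash
python3 - <<'E'
from look import *
from scipy.optimize import least_squares
shot('wrist','w4'); i=imaging.camera_info('wrist')
m=imaging.silhouettes('wrist','dish_centre')[0]['mask'];ys,xs=np.nonzero(m)
b=np.array([xs.min()-.5,xs.max()+.5,ys.min()-.5,ys.max()+.5]);print(b)
a=np.linspace(0,6.283,90);C=np.c_[np.cos(a),np.sin(a)]*.0295
def f(p):
    P=np.r_[np.c_[C+p[:2],0*a+p[2]],np.c_[C+p[:2],0*a+p[2]+.03]]
    q=proj(i,P);return np.array([q[:,0].min(),q[:,0].max(),q[:,1].min(),q[:,1].max()])-b
r=least_squares(f,[.5,.146,0]);print(r.x,r.fun)
E
python3 go.py .5005 .1465 .008 114.4
```

```text
[215.5 295.5 151.5 233.5]
[5.02020146e-01 1.46913294e-01 3.94978796e-04] [ 0.26780929 -0.26832063 -0.28176145  0.26768211]
t 3.67 pos [0.5031 0.1453 0.1026] head 114.0 tilt 0.27 F [-0.1 -0.2 -0.1] op 1.0
units [ 0.092 -0.092  3.785] turn -0.08 rows 2.270788404733667 0.05614292875514063
```

```bash
python3 -m creep '[0,0,0,0,0,0,0,0]'; python3 go.py .5015 .147 .008 114.4; python3 -m creep '[0,0,0,0]'; python3 go.py .5015 .147 .008 114.4;
```

```text
time: 3.83
eef_pos: [0.5025, 0.1459, 0.1022]
tcp_rot: [0.544, 0.839, 0.001, 0.002]
contact_force: [0.2, -0.3, 1.0]
opening: 1.0
t 3.83 pos [0.5025 0.1459 0.1022] head 114.06 tilt 0.23 F [ 0.2 -0.3  1. ] op 1.0
units [ 0.062 -0.034  3.769] turn -0.068 rows 2.259856205139841 0.04742183952746952
time: 3.92
eef_pos: [0.502, 0.1461, 0.1016]
tcp_rot: [0.544, 0.839, 0.001, 0.001]
contact_force: [0.3, -0.1, 0.2]
opening: 1.0
t 3.92 pos [0.502  0.1461 0.1016] head 114.08 tilt 0.16 F [ 0.3 -0.1  0.2] op 1.0
units [ 0.045 -0.011  3.742] turn -0.064 rows 2.243849137624698 0.04476782227870372
```

```bash
python3 -m creep '[0.05,0,1.2,0,0.05,0,2.4,0,0.05,0,3.3,0,0.05,0,3.7,0,0.05,0,3.7,0,0.05,0,3.7,0,0.05,0,3.7,0]'; python3 go.py .5015 .147 .008 114.4; 
```

```text
time: 4.5
eef_pos: [0.5021, 0.1474, 0.0093]
tcp_rot: [0.544, 0.839, 0.001, 0.001]
contact_force: [0.7, -0.2, -0.6]
opening: 0.996
t 4.5 pos [0.5021 0.1474 0.0093] head 114.09 tilt 0.19 F [ 0.7 -0.2 -0.6] op 0.996
units [-0.006 -0.028  0.053] turn -0.062 rows 0.03591952485683866 0.04317771292263627
```

```bash
python3 -c "
from look import *
shot('wrist','w5')"
```

```text
(no output)
```

View pics/w5.png

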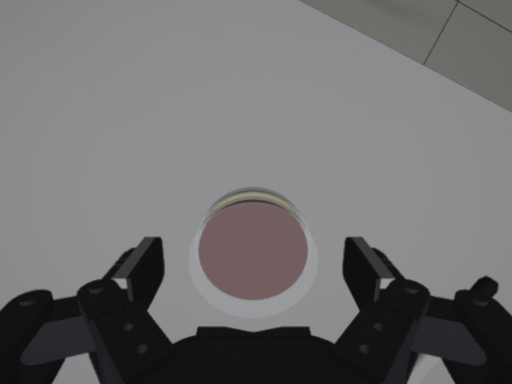

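```bash
python3 -m creep '[0,0,0,0,0,0,0,0,0,0,0,0,0,0,0,0,0,0,0,0,0,0,0,0]' 130 25; python3 -m creep '[0,0,0,0,0,0,0,0]';python3 -c "
from look import *
shot('wrist','w6')"
```

```text
time: 5.05
eef_pos: [0.5013, 0.1473, 0.0089]
tcp_rot: [0.544, 0.839, 0.0, 0.001]
contact_force: [-0.6, -0.0, 5.9]
opening: 0.669
time: 5.22
eef_pos: [0.5014, 0.1473, 0.0089]
tcp_rot: [0.544, 0.839, 0.0, 0.001]
contact_force: [-0.7, 0.4, 5.6]
opening: 0.671
```

View pics/w6.png

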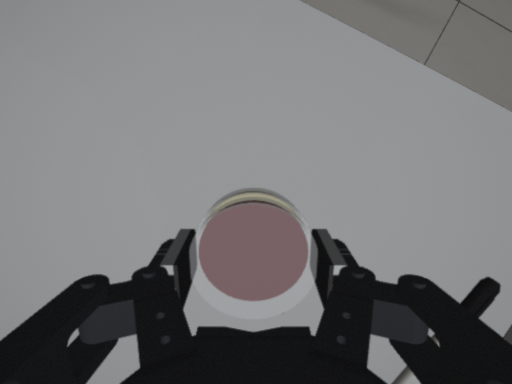

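```bash
python3 -m creep '[0,0,-0.3,0,0,0,-1,0,0,0,-2,0,0,0,-3,0,0,0,-4,0,0,0,-4.5,0,0,0,-4.5,0,0,0,-4.5,0]'; python3 go.py .513 -.171 .12 114.4;python3 -c "
from look import *
shot('wrist','w7')"
```

```text
time: 5.93
eef_pos: [0.5005, 0.1472, 0.1202]
tcp_rot: [0.544, 0.839, 0.0, 0.0]
contact_force: [-0.8, -0.6, -1.1]
opening: 0.67
t 5.93 pos [0.5005 0.1472 0.1202] head 114.08 tilt 0.05 F [-0.8 -0.6 -1.1] op 0.67
units [-1.1824e+01 -4.7380e+00  7.0000e-03] turn -0.063 rows 7.6368229107990615 0.04419481567232113
```

View pics/w7.png

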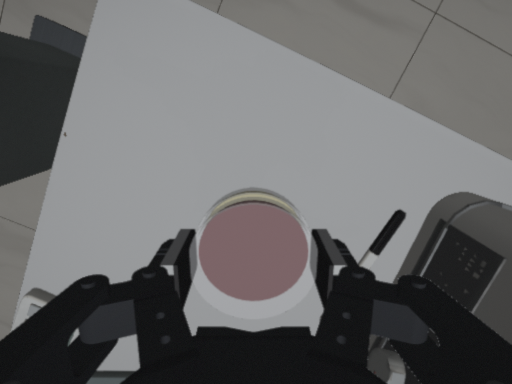

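```bash
python3 go.py .522 -.189 .24 114.4; python3 -m creep '[-1.2,-0.5,-0.5,0,-2.6,-1,-1.2,0,-4,-1.6,-2,0,-5.4,-2.2,-2.8,0,-6.8,-2.8,-3.5,0,-8.2,-3.3,-4.3,0,-9.6,-3.8,-4.8,0,-11,-4.3,-4.8,0,-12,-4.5,-4.8,0,-12.5,-4.6,-4.8,0,-12.6,-4.65,-4.8,0,-12.6,-4.65,-4.8,0,-12.6,-4.65,-4.8,0,-12.6,-4.65,-4.8,0]'; python3 go.py .513 -.171 .12 114.4
```

```text
t 5.98 pos [0.4996 0.1471 0.1189] head 114.08 tilt 0.11 F [ 0.4 -0.7 -1.1] op 0.668
units [-12.638  -4.676  -4.845] turn -0.064 rows 8.584662092791941 0.04440815601264867
time: 7.15
eef_pos: [0.5226, -0.1861, 0.2393]
tcp_rot: [0.543, 0.84, 0.0, -0.001]
contact_force: [-0.4, 0.5, 0.1]
opening: 0.669
t 7.15 pos [ 0.5226 -0.1861  0.2393] head 114.19 tilt 0.1 F [-0.4  0.5  0.1] op 0.669
units [ 0.7   -0.101  4.773] turn -0.042 rows 2.892658160160004 0.02946626602903502
```

```bash
python3 -c "
from look import *
s=ctrl.get_state();i=imaging.camera_info('wrist');shot('wrist','w8');np.save('i8.npy',i)
print(s['eef_pos'],proj(i,[[.513,-.171,.034]]))
for n in ['nest','push_pad']:
  for k in imaging.silhouettes('wrist',n): print(n,k['p'],k['uv'],k['mask'].sum())
"
```

```text
[ 0.52262642 -0.18605551  0.23929281] [[252.33651659 148.73280401]]
nest 0.58 [249.4, 135.0] 11290
push_pad 0.92 [252.6, 135.2] 11389
```

View pics/w8.png

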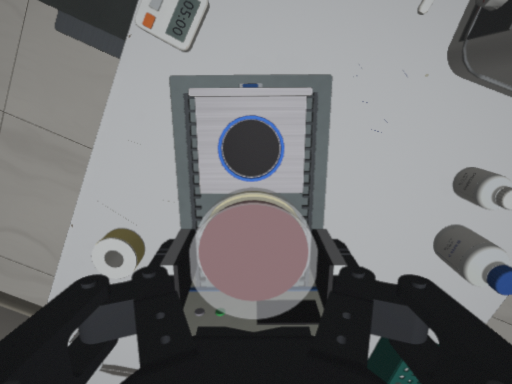

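```bash
cat > ring.py <<'E'
from look import *
def ring(im,r0=100,r1=200,c0=200,c1=300):
    a=im.astype(int);b=(a[:,:,2]-a[:,:,0]>50)
    m=np.zeros(b.shape,'uint8');m[r0:r1,c0:c1]=b[r0:r1,c0:c1]
    cs,_=cv2.findContours(m,cv2.RETR_EXTERNAL,cv2.CHAIN_APPROX_NONE)
    c=max(cs,key=len); h=cv2.convexHull(c); return cv2.fitEllipse(h)
E
python3 - <<'E'
from ring import *
im=cv2.imread('pics/w8.png')[:,:,::-1];i=np.load('i8.npy',allow_pickle=True).item()
e=ring(im);print(e); 
for z in(.034,.04): print(onz(i,e[0],z))
for uv in [(171,75.5),(331,75.5)]: print('bed',onz(i,uv,.012))
for uv in [(190,89),(312,89)]: print('wall rear top?',onz(i,uv,.066))
print('pad',onz(i,(251,85),.06))
s=ctrl.get_state();print(s['eef_pos'])
E
```

```text
((250.6737823486328, 148.17506408691406), (66.06566619873047, 66.40511322021484), 110.81966400146484)
[ 0.51098911 -0.17119594  0.034     ]
[ 0.510656  -0.1703375  0.04     ]
bed [ 0.39410782 -0.13508351  0.012     ]
bed [ 0.56228408 -0.0595556   0.012     ]
wall rear top? [ 0.43002112 -0.13732851  0.066     ]
wall rear top? [ 0.54071893 -0.08761163  0.066     ]
pad [ 0.48371419 -0.1088471   0.06      ]
[ 0.52292633 -0.18651752  0.24010376]
```

```bash
python3 -m creep '[0,0,1.2,0,0,0,2,0,0,0,2,0,0,0,2,0,0,0,2,0,0,0,2,0]' ; python3 - <<'E'
from ring import *
i=imaging.camera_info('wrist');im=shot('wrist','w9');np.save('i9.npy',i)
e=ring(im,60,190,190,320);print(e)
for z in(.034,.04): print(onz(i,e[0],z))
i8=np.load('i8.npy',allow_pickle=True).item();e8=ring(cv2.imread('pics/w8.png')[:,:,::-1])
print(tri([ray(i,e[0]),ray(i8,e8[0])]))
# height by size: ring top outer 76
d=e[1];print(d)
E
python3 go.py .513 -.171 .12 114.4
```

```text
time: 7.8
eef_pos: [0.5239, -0.1882, 0.1922]
tcp_rot: [0.544, 0.839, 0.0, 0.002]
contact_force: [0.3, 0.1, 0.0]
opening: 0.661
((249.46693420410156, 151.97799682617188), (76.12104034423828, 76.62825775146484), 97.33799743652344)
[ 0.51084337 -0.17101327  0.034     ]
[ 0.51047663 -0.17005681  0.04      ]
(array([ 0.51165917, -0.17303119,  0.02126153]), [np.float64(3.927925921831027e-05), np.float64(3.927925921826638e-05)])
(76.12104034423828, 76.62825775146484)
t 7.85 pos [ 0.5239 -0.1882  0.1922] head 114.09 tilt 0.2 F [-0.2  0.4 -0.6] op 0.667
units [ 0.816 -0.123  2.884] turn -0.061 rows 1.7982904248272547 0.04276901858549743
```

View pics/w9.png

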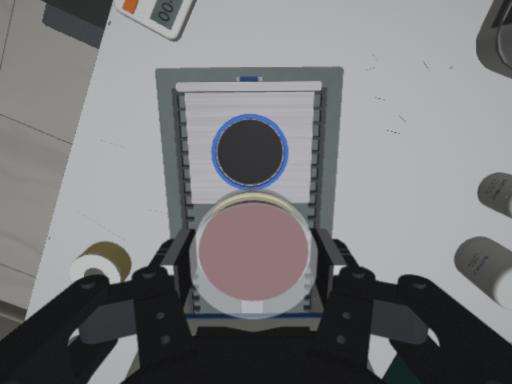

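```bash
python3 -m creep '[0.2,-0.04,1,0,0.5,-0.1,2,0,0.84,-0.17,3,0,0.84,-0.17,4,0,0.84,-0.17,4.6,0,0.84,-0.17,4.8,0,0.84,-0.17,4.8,0,0.84,-0.17,4.8,0,0.84,-0.17,4.8,0]' ; python3 go.py .5115 -.171 .0435 114.2; python3 -c "
from look import *
shot('wrist','w10')"
```

```text
time: 8.6
eef_pos: [0.5119, -0.1712, 0.0721]
tcp_rot: [0.544, 0.839, 0.0, 0.002]
contact_force: [-0.1, -0.7, 0.2]
opening: 0.667
t 8.6 pos [ 0.5119 -0.1712  0.0721] head 114.08 tilt 0.22 F [-0.1 -0.7  0.2] op 0.667
units [ 0.018 -0.014  1.146] turn -0.024 rows 0.6871136191198316 0.016589879069505955
```

View pics/w10.png

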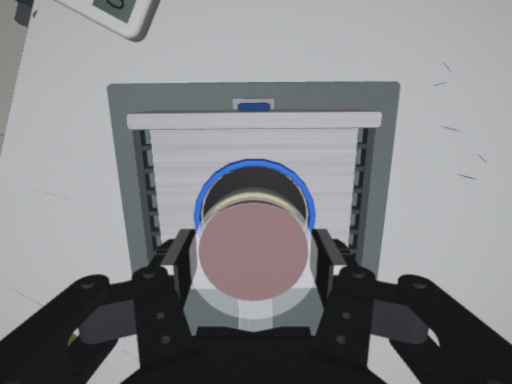

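```bash
python3 -m creep '[0,0,0.3,0,0,0,0.6,0,0,0,0.85,0,0,0,1,0,0,0,1.05,0,0,0,1.05,0,0,0,1.05,0,0,0,1.05,0]' ; python3 go.py .5115 -.171 .0435 114.2; python3 -c "
from look import *
shot('wrist','w11')"
```

```text
time: 9.32
eef_pos: [0.5106, -0.1704, 0.0439]
tcp_rot: [0.544, 0.839, 0.0, 0.0]
contact_force: [-0.0, 0.6, -0.9]
opening: 0.67
t 9.32 pos [ 0.5106 -0.1704  0.0439] head 114.08 tilt 0.02 F [-0.   0.6 -0.9] op 0.67
units [-0.036  0.025  0.015] turn -0.024 rows 0.02756592995996666 0.01677063068832791
```

View pics/w11.png

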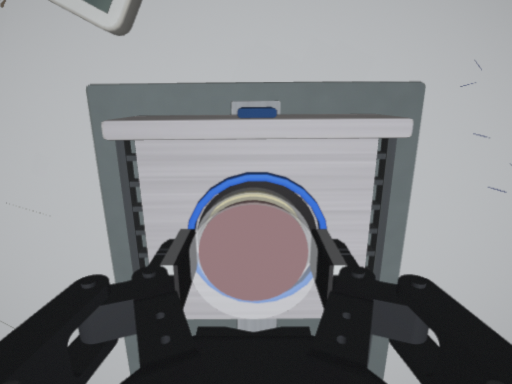

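```bash
python3 - <<'E'
from look import *
from scipy.optimize import least_squares
i=imaging.camera_info('wrist');im=shot('wrist','w12');s=ctrl.get_state();print(s['eef_pos'])
a=im.astype(int);m=(a[:,:,2]-a[:,:,0]>50);m[:160]=0;m[235:]=0;ys,xs=np.nonzero(m);print(xs.min(),xs.max(),ys.min())
b=np.array([xs.min()-.5,xs.max()+.5,ys.min()-.5])
t=np.linspace(0,6.283,180);C=np.c_[np.cos(t),np.sin(t)]*.038
def f(p):
    q=proj(i,np.c_[C+p[:2],0*t+p[2]]);return np.array([q[:,0].min(),q[:,0].max(),q[:,1].min()])-b
r=least_squares(f,[.51,-.17,.04]);print('ring',r.x,r.fun)
# dish lid pink/top outline: mask
k=imaging.silhouettes('wrist','dish_centre')[0];ys,xs=np.nonzero(k['mask']);print(xs.min(),xs.max(),ys.min(),ys.max())
print(proj(i,[[*s['eef_pos'][:2],.064],[*s['eef_pos'][:2],.034]]))
print('dish top centre at z.064 from pink', onz(i,(253.5,251),.060))
E
```

```text
[ 0.51054999 -0.17041519  0.04392951]
188 326 173
ring [ 0.51175278 -0.17213843  0.03538162] [-5.68434189e-14 -1.70530257e-13  1.42108547e-13]
190 317 188 318
[[256.98446412 263.98123478]
 [256.2673076  235.59216566]]
dish top centre at z.064 from pink [ 0.50729849 -0.16701107  0.06      ]
```

```bash
python3 - <<'E'
from look import *
from scipy.optimize import least_squares
i=imaging.camera_info('wrist');im=shot('wrist','w13')
m=imaging.silhouettes('wrist','dish_centre')[0]['mask'];ys,xs=np.nonzero(m)
b=np.array([xs.min()-.5,xs.max()+.5,ys.min()-.5,ys.max()+.5]);print(b)
a=np.linspace(0,6.283,90);C=np.c_[np.cos(a),np.sin(a)]*.0295
def f(p):
    P=np.r_[np.c_[C+p[:2],0*a+p[2]],np.c_[C+p[:2],0*a+p[2]+.03]]
    q=proj(i,P);return np.array([q[:,0].min(),q[:,0].max(),q[:,1].min(),q[:,1].max()])-b
r=least_squares(f,[.51,-.17,.034]);print(r.x,r.fun)
ov=im[:,:,::-1].copy();ov[m]=(0.5*ov[m]+[0,127,0]);cv2.imwrite('pics/ov13.png',ov)
E
```

```text
[189.5 317.5 187.5 318.5]
[ 0.51004695 -0.17319231  0.03180375] [ 0.43500421 -0.43402283 -0.47968154  0.44602533]
```

View pics/ov13.png

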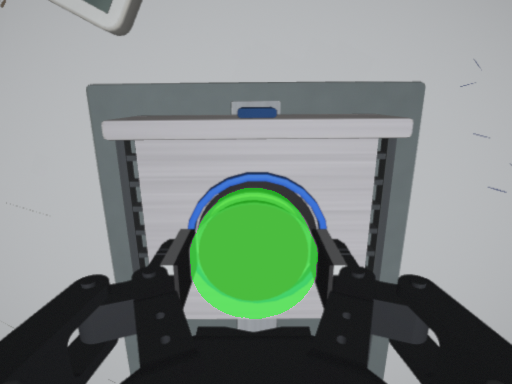

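```bash
python3 -m creep '[0,0.07,0.02,0,0,0.07,0.03,0,0,0.07,0.03,0,0,0.07,0.03,0]'; python3 -m creep '[0,0,0,0,0,0,0,0,0,0,0,0,0,0,0,0,0,0,0,0,0,0,0,0]' 20 25;python3 -c "
from look import *
shot('wrist','w14')"
```

```text
time: 9.9
eef_pos: [0.5121, -0.1696, 0.043]
tcp_rot: [0.544, 0.839, -0.0, -0.0]
contact_force: [0.6, 0.3, -0.3]
opening: 0.671
time: 10.4
eef_pos: [0.512, -0.1697, 0.0431]
tcp_rot: [0.544, 0.839, -0.0, 0.0]
contact_force: [-0.1, 0.7, 0.5]
opening: 0.925
```

View pics/w14.png

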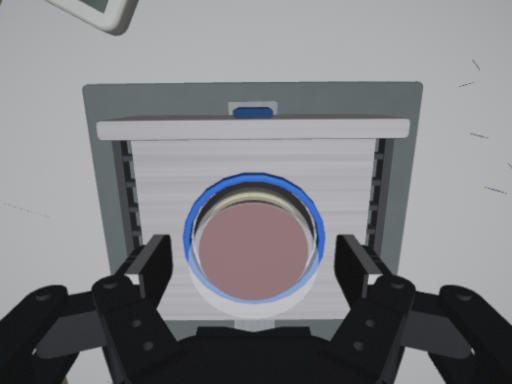

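```bash
python3 -m creep '[0,0,-0.3,0,0,0,-1,0,0,0,-2.2,0,0,0,-3.6,0,0,0,-4.8,0,0,0,-5.4,0,0,0,-5.4,0,0,0,-5.4,0,0,0,-5.4,0]' ;python3 - <<'E'
from look import *
from scipy.optimize import least_squares
i=imaging.camera_info('wrist');im=shot('wrist','w15')
m=imaging.silhouettes('wrist','dish_centre')[0]['mask'];ys,xs=np.nonzero(m)
b=np.array([xs.min()-.5,xs.max()+.5,ys.min()-.5,ys.max()+.5]);print(b)
a=np.linspace(0,6.283,90);C=np.c_[np.cos(a),np.sin(a)]
def f(p):
    P=np.r_[np.c_[C*.0295+p[:2],0*a+p[2]],np.c_[C*.0295+p[:2],0*a+p[2]+.03]]
    q=proj(i,P);return np.array([q[:,0].min(),q[:,0].max(),q[:,1].min(),q[:,1].max()])-b
r=least_squares(f,[.51,-.17,.034]);print(r.x,r.fun)
from ring import ring
e=ring(im,120,260,170,330);print(e,onz(i,e[0],.04))
E
```

```text
time: 11.2
eef_pos: [0.5112, -0.1692, 0.1768]
tcp_rot: [0.544, 0.839, -0.0, -0.001]
contact_force: [-0.1, -0.4, -0.2]
opening: 0.923
[220.5 287.5 148.5 217.5]
[ 0.5111289  -0.17155285  0.03119624] [ 0.20199702 -0.20214471 -0.20894945  0.19983308]
((254.19735717773438, 178.98324584960938), (76.6738052368164, 78.75308990478516), 88.91414642333984) [ 0.5107166  -0.17006676  0.04      ]
```

View pics/w15.png

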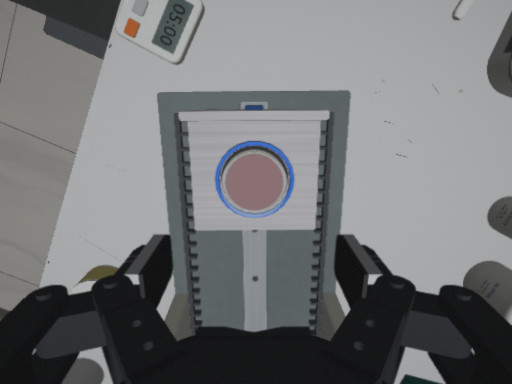

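```bash
python3 - <<'E'
from look import *
i=imaging.camera_info('wrist');s=ctrl.get_state();Rt=R.from_quat(s['tcp_rot']).as_matrix()
for nm,uv in dict(padtop_in=(172,236),padtop_out=(148,236),padlow_in=(172,290),backtip=(118,272),k1=(110,290),k2=(40,296),k2top=(45,286),k2out=(18,305),left_edge=(0,322)).items():
    o,v=ray(i,uv);o=Rt.T@(o-s['eef_pos']);v=Rt.T@v
    for X in(.011,-.011):
        t=(X-o[0])/v[0];print(nm,X,np.round((o+v*t)*1000,1))
print('cam in tool',np.round(o*1000,1), (Rt.T@R.from_quat(i['attitude']).as_matrix()).round(3))
E
python3 -c "
import cv2
s=cv2.imread('pics/w15.png');cv2.imwrite('pics/z15.png',cv2.resize(s[220:384,0:190],None,fx=4,fy=3.6,interpolation=2))"
```

```text
padtop_in 0.011 [ 11.  -39.5 -13.9]
padtop_in -0.011 [-11.  -53.   32.7]
padtop_out 0.011 [ 11.  -50.6 -14. ]
padtop_out -0.011 [-11.  -68.3  32.6]
padlow_in 0.011 [ 11.  -28.8 -55.6]
padlow_in -0.011 [-11.  -38.6 -24.1]
backtip 0.011 [ 11.  -51.6 -44.7]
backtip -0.011 [-11.  -69.5  -9.3]
k1 0.011 [ 11.  -49.6 -55.8]
k1 -0.011 [-11.  -66.8 -24.3]
k2 0.011 [ 11.  -70.9 -59.3]
k2 -0.011 [-11.  -95.9 -29.1]
k2top 0.011 [ 11.  -72.9 -53.8]
k2top -0.011 [-11.  -98.6 -21.6]
k2out 0.011 [ 11.  -74.8 -63.9]
k2out -0.011 [ -11.  -101.1  -35.4]
left_edge 0.011 [ 11.  -74.4 -71.5]
left_edge -0.011 [ -11.  -100.7  -45.7]
cam in tool [  71.9   -1.9 -142.9] [[ 0.    -0.961 -0.278]
 [ 1.    -0.     0.   ]
 [-0.    -0.278  0.961]]
```

View pics/z15.png

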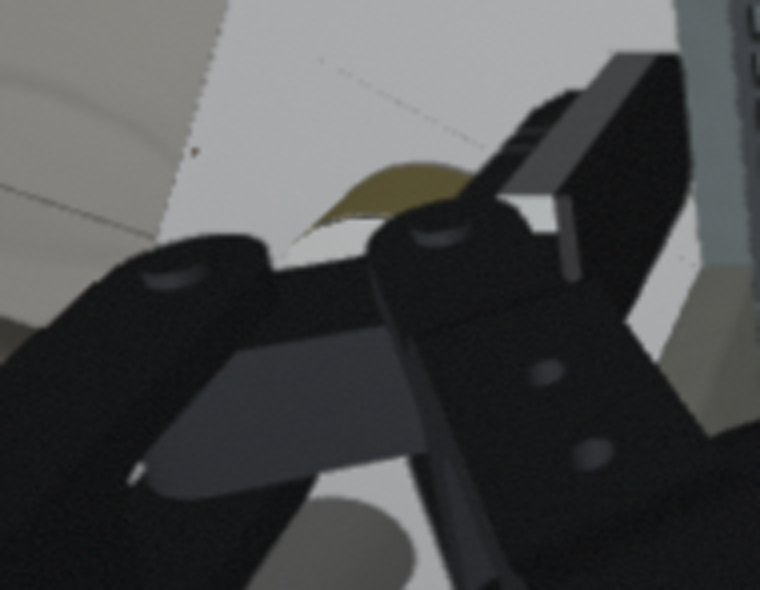

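The dish sits inside the ring, about 1.5 mm off centre with its base near 0.032. With the tool vertical, the gripper would hit the hood front before the carriage is home, so I need some lean. I'll test whether reaching past the arm's limit along the rail's heading, in free space, tilts the tool.

```bash
python3 go.py .29 -.64 .33 114.2; python3 -m creep '[0,0,-2,0,0,0,-4,0,0,0,-5,0,0,0,-5,0]' 255 40; python3 go.py .29 -.64 .3 114.2
```

```text
t 11.3 pos [ 0.5109 -0.169   0.1759] head 114.08 tilt 0.23 F [0.4 0.4 0.1] op 0.918
units [-13.575 -15.767  -6.169] turn -0.024 rows 13.010382854885504 0.01680646910014203
time: 11.63
eef_pos: [0.5151, -0.1713, 0.3121]
tcp_rot: [0.544, 0.839, 0.0, 0.007]
contact_force: [0.9, -1.2, 1.6]
opening: 0.358
t 11.63 pos [ 0.5151 -0.1713  0.3121] head 114.09 tilt 0.83 F [ 0.9 -1.2  1.6] op 0.358
units [-13.434 -15.879   0.503] turn -0.022 rows 12.472952110440444 0.015565563525399284
```

```bash
python3 -m creep '[-13.4,-15.9,0,0,-13.4,-15.9,0,0,-13.4,-15.9,0,0,-13.4,-15.9,0,0,-13.4,-15.9,0,0,-13.4,-15.9,0,0,-13.4,-15.9,0,0,-13.4,-15.9,0,0,-13.4,-15.9,0,0,-13.4,-15.9,0,0,-13.4,-15.9,0,0,-13.4,-15.9,0,0,-13.4,-15.9,0,0,-13.4,-15.9,0,0,-13.4,-15.9,0,0]' ; python3 go.py .38 -.845 .3 114.2
```

```text
time: 12.88
eef_pos: [0.2848, -0.638, 0.3001]
tcp_rot: [0.545, 0.838, 0.002, -0.002]
contact_force: [0.1, 0.5, -0.4]
opening: -0.003
t 12.88 pos [ 0.2848 -0.638   0.3001] head 113.96 tilt 0.26 F [ 0.1  0.5 -0.4] op -0.003
units [-9.112  0.117 -0.037] turn -0.047 rows 5.463033005464322 0.03302043588933095
```

```bash
python3 -m creep '[-14,0,0,0,-14,0,0,0,-14,0,0,0,-14,0,0,0,-14,0,0,0,-14,0,0,0,-14,0,0,0,-14,0,0,0,-14,0,0,0,-14,0,0,0,-14,0,0,0,-14,0,0,0]' ; python3 go.py .38 -.845 .3 114.2; python3 -c "
from plant import ctrl
print(ctrl.get_state()['qpos'])"
```

```text
time: 13.88
eef_pos: [0.4003, -0.8914, 0.2866]
tcp_rot: [0.544, 0.839, -0.009, 0.013]
contact_force: [-0.9, 0.5, 1.7]
opening: -0.002
t 13.88 pos [ 0.4003 -0.8914  0.2866] head 114.14 tilt 1.8 F [-0.9  0.5  1.7] op -0.002
units [ 2.008  0.019 -0.598] turn -0.013 rows 1.2559608729652043 0.00878442273982748
[-1.25289764  1.13458483  0.20998512  0.00283353  1.76571861 -1.67356992]
```

```bash
python3 -m creep '[-14,0,0,0,-14,0,0,0,-14,0,0,0,-14,0,0,0]' ; python3 - <<'E'
from look import *
s=ctrl.get_state();print(s['qpos'],R.from_quat(s['tcp_rot']).as_matrix()[:,2])
E
```

```text
time: 14.22
eef_pos: [0.4057, -0.9061, 0.2528]
tcp_rot: [0.544, 0.839, -0.015, 0.023]
contact_force: [0.5, 0.5, -0.4]
opening: -0.004
[-1.25301449  1.1697659   0.20999896  0.00536255  1.70714196 -1.67248312] [ 0.02212454 -0.05025928 -0.99849112]
```

```bash
python3 -m creep '[-14,0,-5,0,-14,0,-5,0,-14,0,-5,0,-14,0,-5,0,-14,0,-5,0,-14,0,-5,0]' ; cat > tl.py <<'E'
from look import *
s=ctrl.get_state();M=R.from_quat(s['tcp_rot']).as_matrix();print('t',round(s['time'],2),'q',np.round(s['qpos'],3),'pos',np.round(s['eef_pos'],3),'z',M[:,2].round(3),'x',M[:,0].round(3),'tilt',round(np.degrees(np.arccos(-M[2,2])),2),'dirz',round(np.degrees(np.arctan2(M[1,2],M[0,2])),1),'F',np.round(s['contact_force'],1))
E
python3 tl.py
```

```text
time: 14.72
eef_pos: [0.4056, -0.9062, 0.2757]
tcp_rot: [0.544, 0.838, -0.022, 0.034]
contact_force: [-0.2, 0.2, -0.1]
opening: -0.003
t 14.72 q [-1.254  1.147  0.21   0.008  1.705 -1.673] pos [ 0.406 -0.906  0.276] z [ 0.033 -0.073 -0.997] x [-0.407  0.91  -0.08 ] tilt 4.6 dirz -66.0 F [-0.2  0.2 -0.1]
```

```bash
for k in 1; do python3 -m creep '[-14,0,-3,0,-14,0,-3,0]' >/dev/null; python3 tl.py; python3 -m creep '[-14,0,-3,0]' >/dev/null; python3 tl.py; done
```

```text
t 14.88 q [-1.254  1.146  0.21   0.011  1.679 -1.672] pos [ 0.408 -0.912  0.277] z [ 0.044 -0.098 -0.994] x [-0.406  0.908 -0.107] tilt 6.17 dirz -66.0 F [ 0.9  0.4 -0.1]
t 14.97 q [-1.254  1.145  0.21   0.013  1.658 -1.672] pos [ 0.41  -0.917  0.279] z [ 0.052 -0.117 -0.992] x [-0.405  0.905 -0.128] tilt 7.38 dirz -65.9 F [-0.8 -0.9 -1.3]
```

```bash
python3 -m creep '[-14,0,-3,0]' >/dev/null; python3 -m creep '[-14,0,-3,0]' >/dev/null; python3 -m creep '[-14,0,-3,0]' >/dev/null; python3 -m creep '[-14,0,-3,0]' >/dev/null; python3 tl.py; python3 -m creep '[-14,0,-3,0]' >/dev/null; python3 -m creep '[-14,0,-3,0]' >/dev/null; python3 -m creep '[-14,0,-3,0]' >/dev/null; python3 -m creep '[-14,0,-3,0]' >/dev/null; python3 tl.py
```

```text
t 15.3 q [-1.255  1.128  0.211  0.023  1.581 -1.672] pos [ 0.418 -0.933  0.298] z [ 0.09  -0.201 -0.975] x [-0.398  0.89  -0.221] tilt 12.75 dirz -65.9 F [-0.1 -0.4  0.5]
t 15.63 q [-1.256  1.102  0.211  0.033  1.516 -1.672] pos [ 0.423 -0.946  0.329] z [ 0.126 -0.282 -0.951] x [-0.388  0.868 -0.309] tilt 18.0 dirz -65.9 F [-0.4  0.1 -0.2]
```

```bash
python3 -m creep '[-14,0,-1,0]' >/dev/null; python3 -m creep '[-14,0,-1,0]' >/dev/null; python3 -m creep '[-14,0,-1,0]' >/dev/null; python3 -m creep '[-14,0,-1,0]' >/dev/null; python3 tl.py; python3 -m creep '[-14,0,-1,0]' >/dev/null; python3 -m creep '[-14,0,-1,0]' >/dev/null; python3 -m creep '[-14,0,-1,0]' >/dev/null; python3 tl.py
```

```text
t 15.97 q [-1.256  1.09   0.212  0.042  1.437 -1.673] pos [ 0.43  -0.962  0.349] z [ 0.161 -0.36  -0.919] x [-0.375  0.839 -0.394] tilt 23.22 dirz -65.9 F [-0.6 -0.4  0.4]
t 16.22 q [-1.257  1.073  0.211  0.05   1.386 -1.674] pos [ 0.434 -0.971  0.373] z [ 0.187 -0.417 -0.889] x [-0.363  0.812 -0.457] tilt 27.21 dirz -65.9 F [-0.3  0.7  0.3]
```

```bash
python3 go.py .36 -.64 .36
```

```text
t 16.22 pos [ 0.4342 -0.9707  0.3726] head 114.08 tilt 27.21 F [-0.3  0.7  0.3] op 0.001
units [12.049  2.69  -5.626] turn 0 rows 8.134009417276511 0.0
```

```bash
python3 -m creep '[12,2.7,-5.6,0,12,2.7,-5.6,0,12,2.7,-5.6,0,12,2.7,-5.6,0,12,2.7,-5.6,0,12,2.7,-5.6,0,12,2.7,-5.6,0,12,2.7,-5.6,0,12,2.7,-5.6,0,12,2.7,-5.6,0,12,2.7,-5.6,0]' >/dev/null; python3 tl.py;  python3 go.py .474 -.086 .2
```

```text
t 17.13 q [-1.203  0.105  1.601  0.03   0.962 -1.636] pos [ 0.361 -0.638  0.361] z [ 0.187 -0.417 -0.89 ] x [-0.364  0.812 -0.457] tilt 27.19 dirz -65.8 F [-0.1 -0.9  0.8]
t 17.13 pos [ 0.3607 -0.6378  0.3614] head 114.15 tilt 27.19 F [-0.1 -0.9  0.8] op 0.001
units [19.213 13.169 -2.605] turn 0 rows 14.051757968399672 0.0
```

```bash
python3 -m creep '[19.2,13.2,-2.6,0,19.2,13.2,-2.6,0,19.2,13.2,-2.6,0,19.2,13.2,-2.6,0,19.2,13.2,-2.6,0,19.2,13.2,-2.6,0,19.2,13.2,-2.6,0,19.2,13.2,-2.6,0,19.2,13.2,-2.6,0,19.2,13.2,-2.6,0,19.2,13.2,-2.6,0,19.2,13.2,-2.6,0,19.2,13.2,-2.6,0,19.2,13.2,-2.6,0,19.2,13.2,-2.6,0,19.2,13.2,-2.6,0,19.2,13.2,-2.6,0,19.2,13.2,-2.6,0]' >/dev/null; python3 tl.py;  python3 go.py .474 -.086 .09; python3 -c "
from look import *
i=imaging.camera_info('wrist');np.save('i20.npy',i);shot('wrist','w20');shot('top','t20');shot('scene','s20')
t=cv2.imread('pics/t20.png')
cv2.imwrite('pics/zt20.png',cv2.resize(t[90:260,100:330],None,fx=3.4,fy=3.4,interpolation=2))"
```

```text
t 18.63 q [-0.206 -0.222  2.208 -0.483  0.921 -0.374] pos [ 0.476 -0.09   0.201] z [ 0.187 -0.417 -0.89 ] x [-0.361  0.813 -0.457] tilt 27.19 dirz -65.8 F [ 0.1  0.2 -0.3]
t 18.63 pos [ 0.4764 -0.0904  0.2007] head 113.94 tilt 27.19 F [ 0.1  0.2 -0.3] op -0.001
units [ 2.204 -0.024  3.848] turn 0 rows 2.6586386703189318 0.0
```

View pics/w20.png

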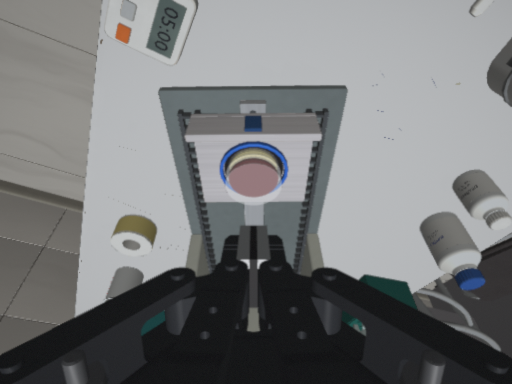

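View pics/s20.png

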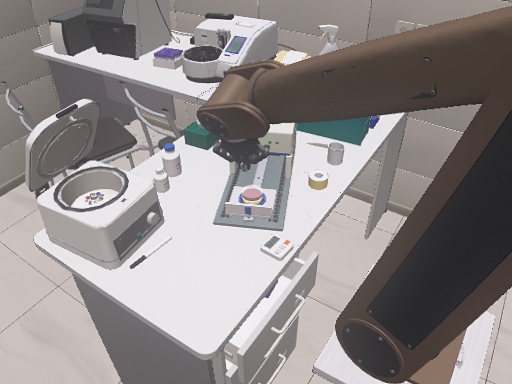

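View pics/zt20.png

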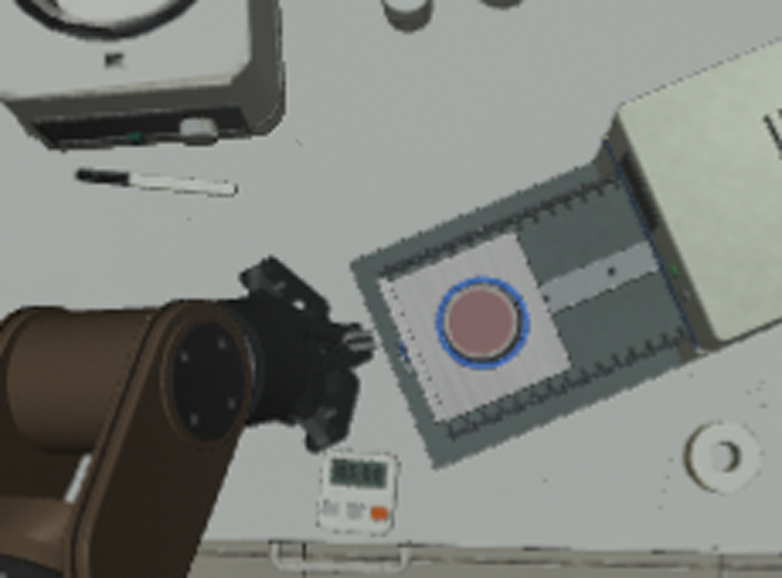

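```bash
python3 go.py .471 -.079 .09;python3 go.py .471 -.079 .047; python3 -m creep '[0.8,0,0.8,0,1.6,0,2,0,2.2,0,3.2,0,2.5,0,3.7,0,2.5,0,3.7,0,2.5,0,3.7,0,2.5,0,3.7,0]' >/dev/null; python3 tl.py;  python3 go.py .471 -.079 .047; python3 -c "
from look import *
i=imaging.camera_info('wrist');np.save('i21.npy',i);shot('wrist','w21')
print(onz(i,(253,124),.05))
for k in imaging.silhouettes('wrist','push_pad')[:2]: print(k['p'],k['uv'],k['mask'].sum())"
```

```text
t 18.78 pos [ 0.4757 -0.0906  0.2003] head 113.89 tilt 27.16 F [ 0.2 -0.1 -0.7] op -0.0
units [2.461 0.01  3.695] turn 0 rows 2.6616854536979453 0.0
t 18.78 pos [ 0.4757 -0.0906  0.2003] head 113.89 tilt 27.16 F [ 0.2 -0.1 -0.7] op -0.0
units [3.246 0.008 5.226] turn 0 rows 3.6880726868161022 0.0
t 19.37 q [-0.178 -0.054  2.292 -0.611  0.717 -0.167] pos [ 0.471 -0.078  0.09 ] z [ 0.188 -0.417 -0.889] x [-0.361  0.813 -0.457] tilt 27.21 dirz -65.7 F [ 0.5 -0.2  0.6]
t 19.37 pos [ 0.4714 -0.0776  0.0905] head 113.95 tilt 27.21 F [ 0.5 -0.2  0.6] op -0.002
units [ 0.755 -0.04   1.567] turn 0 rows 1.0431837955409853 0.0
[ 0.45104356 -0.03623187  0.05      ]
0.56 [254.6, 222.5] 8764
```

View pics/w21.png

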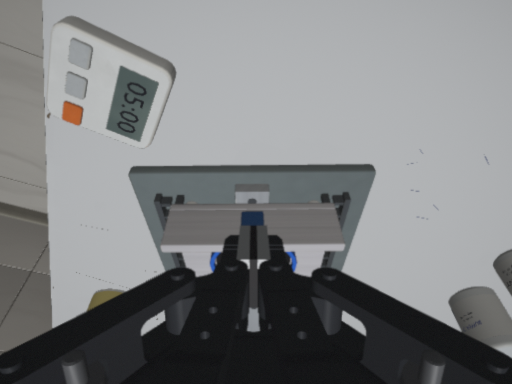

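```bash
python3 -m creep '[0.3,0,0.6,0,0.6,0,1.2,0,0.76,0,1.56,0,0.76,0,1.56,0,0.76,0,1.56,0,0.76,0,1.56,0]' >/dev/null; python3 tl.py;  python3 go.py .471 -.079 .047; python3 -c "
from look import *
i=imaging.camera_info('wrist');np.save('i22.npy',i);shot('wrist','w22');t=shot('scene','s22')[:,:,::-1]
cv2.imwrite('pics/zs22.png',cv2.resize(t[110:250,190:330],None,fx=4,fy=4,interpolation=2))"
```

```text
t 19.97 q [-0.178  0.04   2.304 -0.69   0.632 -0.066] pos [ 0.471 -0.078  0.046] z [ 0.188 -0.416 -0.89 ] x [-0.362  0.812 -0.457] tilt 27.17 dirz -65.7 F [ 1.3  0.4 -0.7]
t 19.97 pos [ 0.4713 -0.0777  0.0464] head 114.04 tilt 27.17 F [ 1.3  0.4 -0.7] op -0.001
units [-0.05  -0.032  0.   ] turn 0 rows 0.035441201611387294 0.0
```

View pics/w22.png

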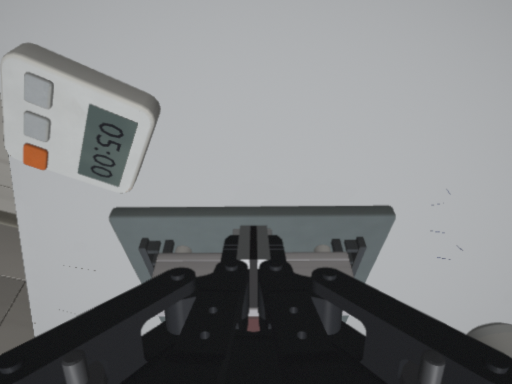

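View pics/zs22.png

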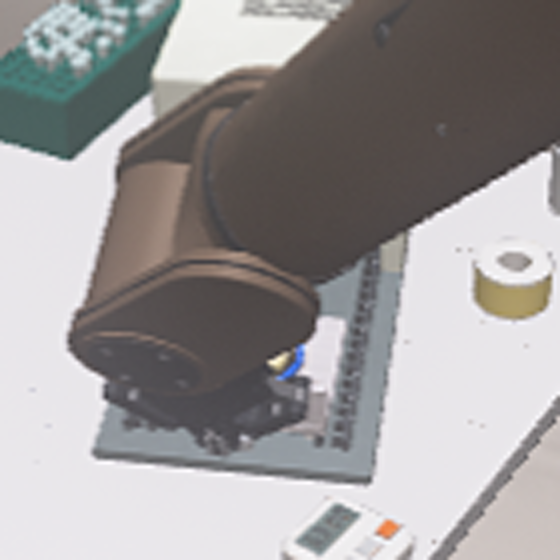

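```bash
python3 -m creep '[-0.18,0,0.09,0,-0.36,0,0.18,0,-0.53,0,0.27,0,-0.71,0,0.36,0,-0.89,0,0.46,0,-1.07,0,0.55,0,-1.24,0,0.64,0,-1.42,0,0.73,0,-1.6,0,0.82,0,-1.78,0,0.91,0,-1.78,0,0.91,0]' ; python3 tl.py; python3 -c "
from look import *
i=imaging.camera_info('wrist');shot('wrist','w23');t=shot('top','t23')[:,:,::-1]
cv2.imwrite('pics/zt23.png',cv2.resize(t[90:260,100:330],None,fx=3.4,fy=3.4,interpolation=2))"
```

```text
time: 20.98
eef_pos: [0.4912, -0.124, 0.0455]
tcp_rot: [0.529, 0.815, -0.127, 0.197]
contact_force: [-0.3, -0.4, -0.2]
opening: -0.0
t 20.98 q [-0.274  0.086  2.257 -0.68   0.591 -0.161] pos [ 0.491 -0.124  0.045] z [ 0.186 -0.416 -0.89 ] x [-0.363  0.813 -0.456] tilt 27.13 dirz -65.9 F [-0.3 -0.4 -0.2]
```

View pics/w23.png

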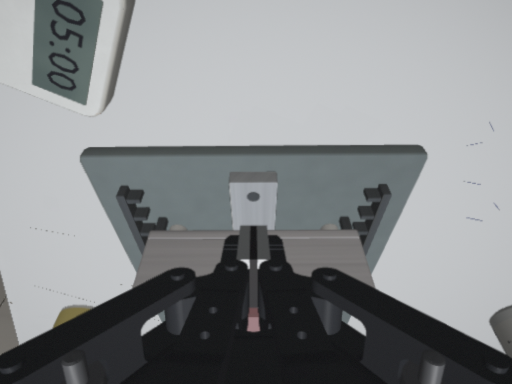

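View pics/zt23.png

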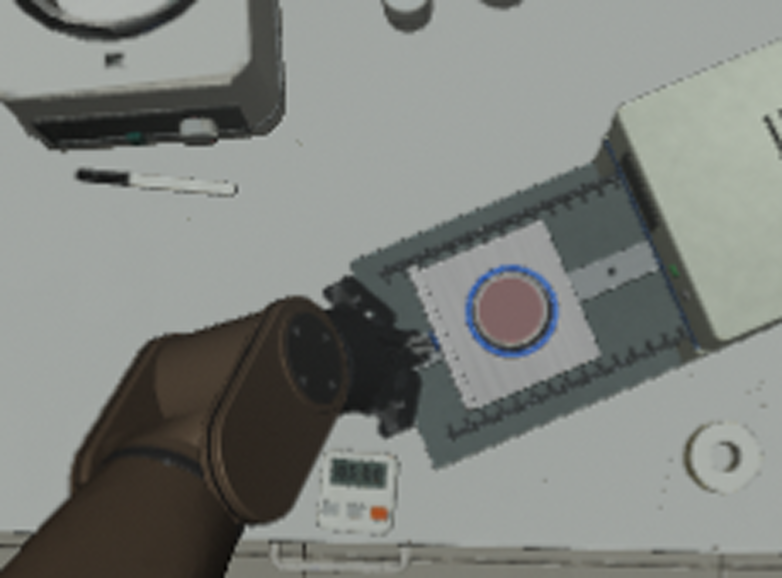

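```bash
python3 -m creep '[-0.18,0,0.09,0,-0.44,0,0.23,0,-0.71,0,0.36,0,-1.02,0,0.52,0,-1.33,0,0.68,0,-1.64,0,0.84,0,-1.96,0,1,0,-2.27,0,1.16,0,-2.58,0,1.32,0,-2.89,0,1.48,0,-3.2,0,1.64,0,-3.47,0,1.78,0,-3.73,0,1.91,0,-3.96,0,2.03,0,-4.18,0,2.14,0,-4.36,0,2.23,0,-4.45,0,2.28,0,-4.45,0,2.28,0]' ; python3 tl.py; python3 -c "
from look import *
i=imaging.camera_info('wrist');shot('wrist','w24');t=shot('top','t24')[:,:,::-1]
cv2.imwrite('pics/zt24.png',cv2.resize(t[90:260,150:380],None,fx=3.4,fy=3.4,interpolation=2))"
```

```text
time: 22.58
eef_pos: [0.5422, -0.2378, 0.0455]
tcp_rot: [0.529, 0.816, -0.127, 0.197]
contact_force: [-0.1, 0.3, 0.5]
opening: 0.002
t 22.58 q [-0.462  0.224  2.096 -0.613  0.527 -0.392] pos [ 0.542 -0.238  0.045] z [ 0.187 -0.416 -0.89 ] x [-0.363  0.813 -0.456] tilt 27.14 dirz -65.9 F [-0.1  0.3  0.5]
```

View pics/w24.png

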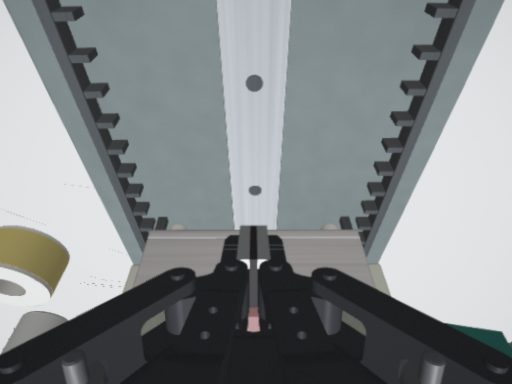

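View pics/zt24.png

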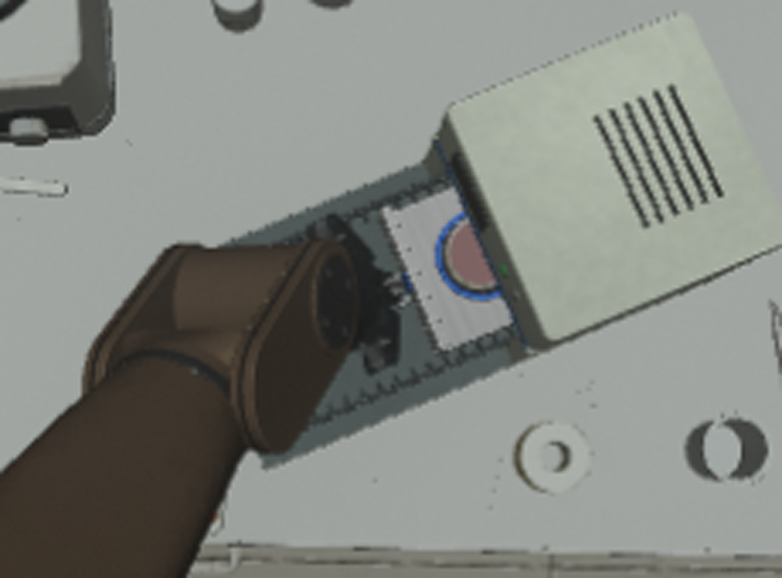

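```bash
python3 -m creep '[-0.14,0,0.07,0,-0.32,0,0.16,0,-0.53,0,0.27,0,-0.76,0,0.39,0,-0.98,0,0.5,0,-1.16,0,0.59,0,-1.33,0,0.68,0,-1.44,0,0.74,0,-1.51,0,0.78,0,-1.56,0,0.8,0,-1.56,0,0.8,0]' ; python3 tl.py; python3 -c "
from look import *
shot('wrist','w25');t=shot('top','t25')[:,:,::-1]
cv2.imwrite('pics/zt25.png',cv2.resize(t[110:230,220:330],None,fx=5,fy=5,interpolation=2))"
```

```text
time: 23.6
eef_pos: [0.5598, -0.2776, 0.0454]
tcp_rot: [0.529, 0.816, -0.127, 0.197]
contact_force: [-0.3, 0.1, 0.3]
opening: -0.003
t 23.6 q [-0.514  0.278  2.028 -0.579  0.518 -0.472] pos [ 0.56  -0.278  0.045] z [ 0.186 -0.416 -0.89 ] x [-0.363  0.813 -0.456] tilt 27.13 dirz -65.9 F [-0.3  0.1  0.3]
```

View pics/w25.png

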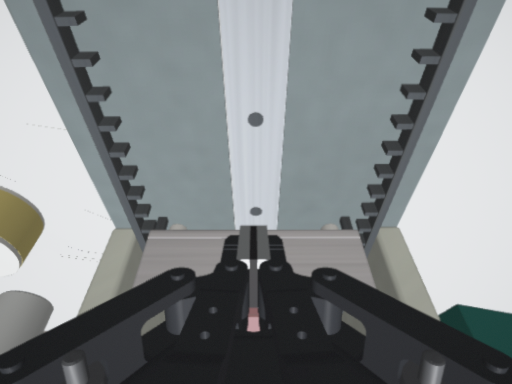

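View pics/zt25.png

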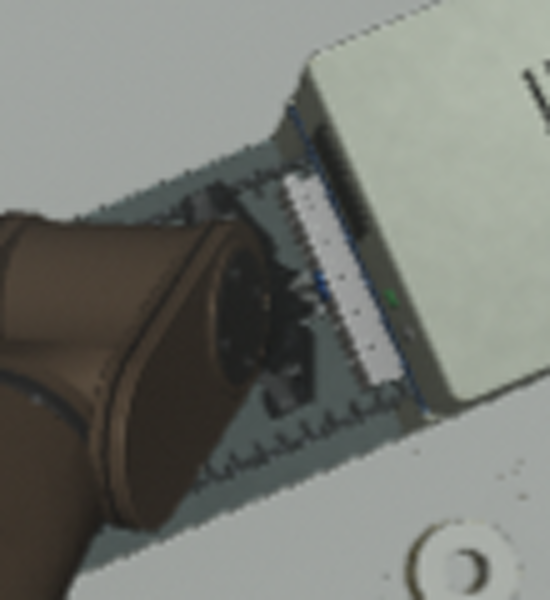

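```bash
python3 -m creep '[-0.05,0,0.03,0,-0.1,0,0.05,0,-0.15,0,0.08,0,-0.2,0,0.1,0,-0.24,0,0.12,0]' | sed -n 2,4p;python3 -m creep '[-0.05,0,0.03,0,-0.09,0,0.05,0]' | sed -n 2,4p; python3 -m creep '[-0.04,0,0.02,0,-0.07,0,0.04,0]' | sed -n 2,4p; python3 tl.py; python3 -c "
from look import *
shot('wrist','w26');t=shot('top','t26')[:,:,::-1]
cv2.imwrite('pics/zt26.png',cv2.resize(t[110:230,220:330],None,fx=5,fy=5,interpolation=2))"
```

```text
eef_pos: [0.5624, -0.2834, 0.0452]
tcp_rot: [0.529, 0.816, -0.127, 0.197]
contact_force: [-0.2, 1.2, -0.0]
eef_pos: [0.5635, -0.2859, 0.0452]
tcp_rot: [0.529, 0.816, -0.127, 0.197]
contact_force: [-0.2, 0.9, -0.8]
eef_pos: [0.5644, -0.2877, 0.0451]
tcp_rot: [0.529, 0.816, -0.127, 0.197]
contact_force: [-0.2, 1.1, 0.5]
t 24.45 q [-0.526  0.293  2.009 -0.569  0.517 -0.493] pos [ 0.564 -0.288  0.045] z [ 0.186 -0.416 -0.89 ] x [-0.363  0.813 -0.456] tilt 27.11 dirz -65.9 F [-0.2  1.1  0.5]
```

View pics/zt26.png

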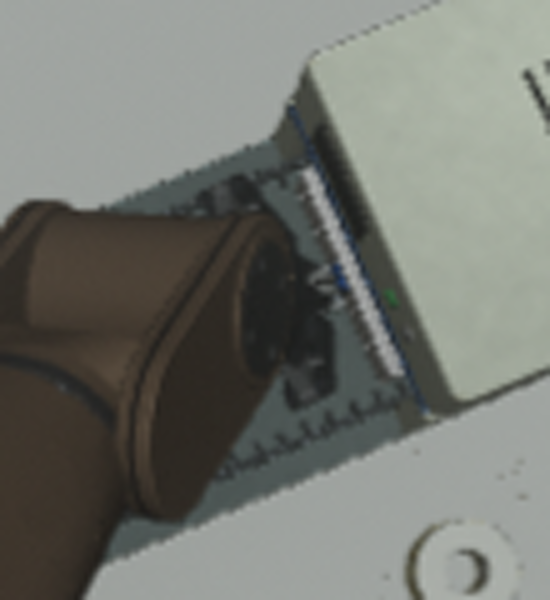

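```bash
python3 -m creep '[-0.04,0,0.02,0,-0.07,0,0.04,0]' | sed -n '2p;4p'; python3 -m creep '[-0.04,0,0.02,0,-0.07,0,0.04,0]' | sed -n '2p;4p'; python3 -m creep '[-0.04,0,0.02,0,-0.07,0,0.04,0]' | sed -n '2p;4p'; python3 -c "
from look import *
shot('wrist','w27');t=shot('top','t27')[:,:,::-1]
cv2.imwrite('pics/zt27.png',cv2.resize(t[110:230,220:330],None,fx=5,fy=5,interpolation=2))"
```

```text
eef_pos: [0.5652, -0.2895, 0.0451]
contact_force: [-0.8, 1.4, 1.3]
eef_pos: [0.5658, -0.2911, 0.0449]
contact_force: [-2.2, 5.8, 4.9]
eef_pos: [0.5659, -0.2914, 0.0448]
contact_force: [-7.8, 15.1, 13.8]
```

View pics/zt27.png

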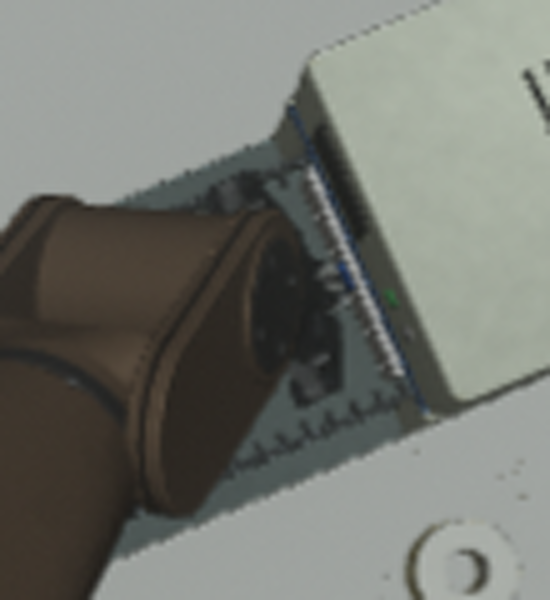

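View pics/w27.png

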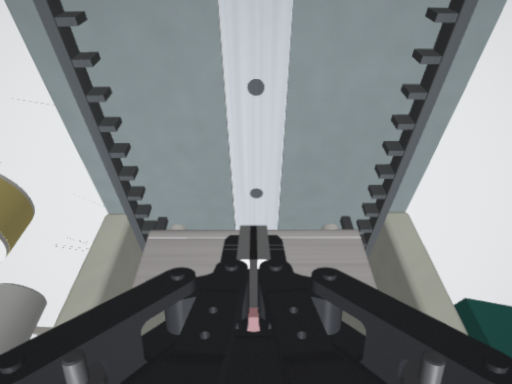

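```bash
python3 -m creep '[0.1,0,-0.05,0,0.2,0,-0.1,0,0.4,0,-0.2,0,0.8,0,-0.41,0,1.2,0,-0.61,0,1.8,0,-0.92,0,2.4,0,-1.23,0,2.7,0,-1.38,0,2.7,0,-1.38,0,2.7,0,-1.38,0]' | sed -n '2p;4p'; python3 tl.py; python3 -c "
from look import *
shot('wrist','w28');i=imaging.camera_info('wrist');np.save('i28.npy',i);t=shot('top','t28')[:,:,::-1];s=shot('scene','s28')[:,:,::-1]
cv2.imwrite('pics/zt28.png',cv2.resize(t[110:230,220:330],None,fx=5,fy=5,interpolation=2))"
```

```text
eef_pos: [0.5358, -0.2234, 0.0448]
contact_force: [0.0, 0.3, 0.7]
t 25.98 q [-0.442  0.206  2.12  -0.624  0.531 -0.364] pos [ 0.536 -0.223  0.045] z [ 0.187 -0.416 -0.89 ] x [-0.364  0.812 -0.456] tilt 27.11 dirz -65.8 F [0.  0.3 0.7]
```

View pics/w28.png

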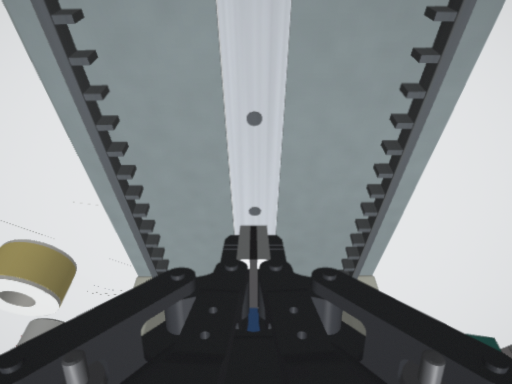

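View pics/zt28.png

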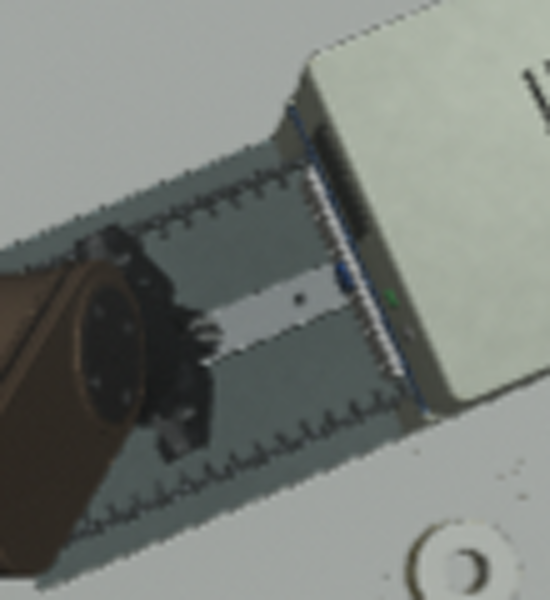

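```bash
python3 -m creep '[-0.2,0,-1,0,-0.5,0,-2.2,0,-0.8,0,-3.6,0,-1.1,0,-4.8,0,-1.3,0,-6,0,-1.4,0,-6,0,-1.4,0,-6,0,-1.4,0,-6,0]' | sed -n '2p;4p'; python3 tl.py; python3 -c "
from look import *
shot('wrist','w29');i=imaging.camera_info('wrist');np.save('i29.npy',i);s=shot('scene','s29')[:,:,::-1]
cv2.imwrite('pics/zs29.png',cv2.resize(s[90:230,205:325],None,fx=4.2,fy=4.2,interpolation=2))"
```

```text
eef_pos: [0.5204, -0.1903, 0.1937]
contact_force: [0.5, -0.0, -0.7]
t 26.8 q [-0.392 -0.081  2.099 -0.443  0.82  -0.555] pos [ 0.52  -0.19   0.194] z [ 0.185 -0.416 -0.89 ] x [-0.363  0.813 -0.455] tilt 27.08 dirz -66.0 F [ 0.5 -0.  -0.7]
```

View pics/w29.png

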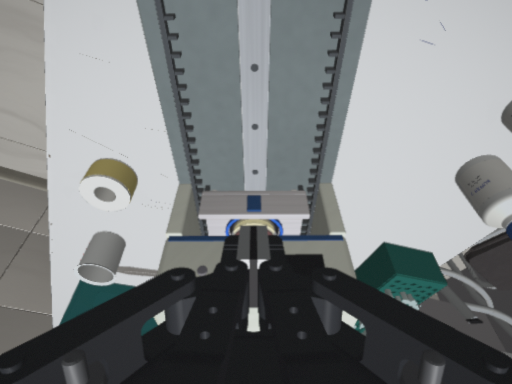

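View pics/zs29.png

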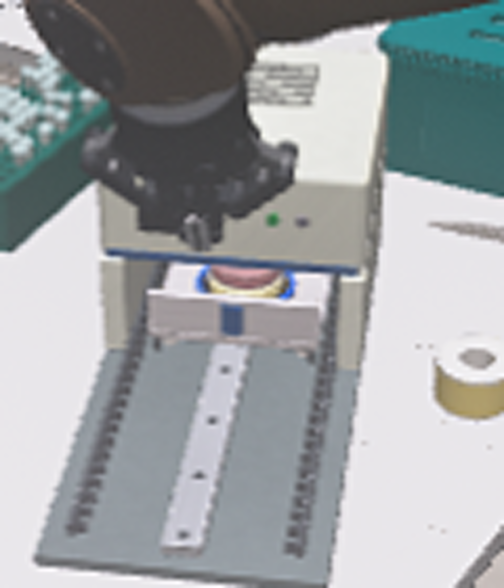

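```bash
python3 - <<'E'
from look import *
im=cv2.imread('pics/w29.png');cv2.imwrite('pics/zw29.png',cv2.resize(im[170:260,150:360],None,fx=3.8,fy=5,interpolation=2))
E
```

```text
(no output)
```

View pics/zw29.png

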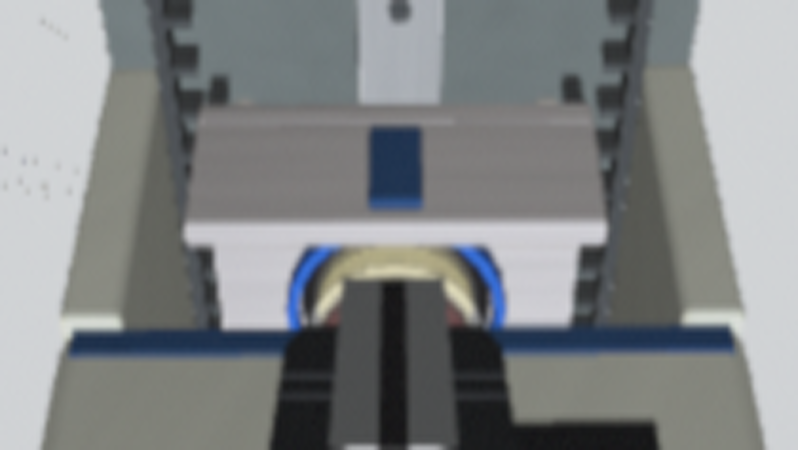

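```bash
python3 - <<'E'
from look import *
i=np.load('i29.npy',allow_pickle=True).item()
u=np.array([.410,-.912])
f=lambda c,r,z: (onz(i,(150+c/3.8-.37,170+r/5-.4),z)[:2]-[.5704,-.3015])@u*1000
print('pad bottom',f(395,127,.038),'pad top',f(395,197,.062),'pad top wall side',f(395,209,.062))
print('pillar foot',f(135,68,.012),f(665,68,.012),'pillar top',f(100,318,.09),f(715,313,.09),'stripe bottom edge',f(200,330,.09))
E
```

```text
pad bottom -4.798671114359841 pad top -6.962641401672149 pad top wall side -3.0759751898407908
pillar foot 0.27659499896802414 0.6142433836327442 pillar top -0.20285936831442744 -1.5815165774453084 stripe bottom edge 3.817515170294277
```

```bash
python3 -m creep '[1,0,-1,0,1,0,-1,0,1,0,-1,0,1,0,-1,0,1,0,-1,0]' | sed -n '1,2p;4p'; python3 -c "
from look import *
shot('top','t30'); print(ctrl.sign_off())"
```

```text
time: 27.32
eef_pos: [0.5067, -0.1596, 0.204]
contact_force: [1.0, -0.1, -0.3]
the job is handed in; nothing more can be done
None
```

View pics/t30.png

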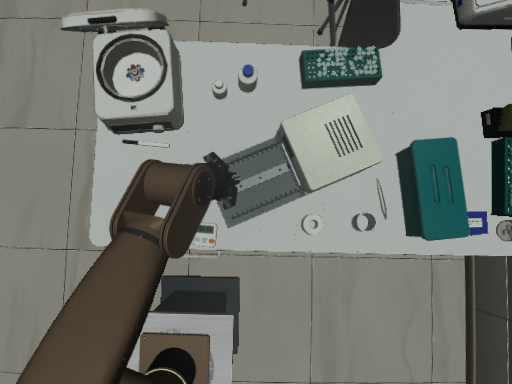

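The dish is in its nest, the carriage is pushed home inside the hood, and the job was handed in at about 27 s; no verdict is reported. The gripper had to lean to clear the hood, and the moves offer no direct tilt. I got a 27° lean along the rail by commanding shifts just past the arm's reach in free space, then pushed the blue pad with the shut fingers.

**Last checks:**
- **Dish:** after release it measured about 1.5 mm from the ring's centre, with its base at 31 mm (34 mm expected). It still showed inside the ring once home, partly hidden by the hood and fingers.
- **Carriage:** it stayed straight on the rail throughout. Contact force then rose to about 17 N horizontally (about 14 N vertically), which I took as the stop, and I backed off. The carriage did not move back.
- **Distance from home:** the wrist camera put the pad face 5 to 7 mm in front of the hood, against 4 mm nominal. That is about 1 to 3 mm short, inside the 5 mm tolerance but with calibration error of around 2 mm. My pose estimate from the tool put it slightly past home instead, so the two disagree by a few millimetres.
- **Bystanders and arm:** the beaker, roll and timer were where they started in the final top view, with the timer partly hidden by the arm. The arm was clear, with no contact force above noise.

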